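# Raise the press lever and slide the bench block home

## Task

Get the small bench press ready for stamping: push its counterweighted lever up past its balance point so that it stays raised by itself, then push the brass block along the bed, between the guide rails, until it sits fully home against the back stop. The block is only to be pushed, never lifted off the bed; leave the jar, the die and the screwdriver around the press where they are.

Things in the scene. Friction and masses are not known exactly. Their poses are not given: they have to be found in the camera images.
- press: Grey bench lever press, fixed to the table. Origin: centre of the underside of its bed plate (300 mm along x, 110 along y, 15 thick: the bed is at z = 15 mm). x points level from the front edge (the crossbar end) to the back, roughly to the robot's left; z up. Two guide rails run along x from -150 to +10 mm, 66 mm apart inside, 10 wide, 8 high above the bed. The back stop, 22 mm high above the bed, has its front face at x = +30 mm
- hinge (a point): Centre of the lever's hinge, between two cheeks that reach 110 mm above the table: press x = +100, y = 0, z = 75 mm. The hinge axis is along the press's y. A round steel counterweight, 52 mm across, sits 85 mm from the hinge on a tail that points up while the lever is down and back when it is raised. The hinge is lightly damped
- lever (a joint): Lever angle, rad. 0: down on its stop, the lever runs forward from the hinge, rising 0.21 rad above level, its punch ends 9 mm above the bed at x = 0, barring the block. Grows as the front end goes up and back; 1.4: upper stop, lever upright, punch clear. Below the balance point, about 0.65, it falls shut; beyond, it swings on to the upper stop and stays. About 2 N at the crossbar moves it
- crossbar (a point): Centre of the round wooden crossbar at the lever's front end: 120 mm long (along the press's y), 18 mm thick, 215 mm from the hinge axis; the lever itself is a steel bar 16 mm square. With the lever down it is at press x = -110, z = 120 mm
- block_center (a point): Centre of the loose brass bench block, 60 x 60 x 16 mm, about 0.45 kg, lying flat on the bed between the guide rails near the front; its axes are along its edges, and its x axis points roughly along the press's x
- home (a point): Where the block's centre is when the block is fully home: its back face against the back stop, under the punch's place (press x = 0, y = 0, 23 mm above the table)
- die: steel doming die: disc 64 mm across, 26 mm high, standing beyond the press (bystander), origin on its underside
- jar: small amber glass jar, 54 mm across, 60 mm high, standing on the robot's side of the press (bystander), origin on its underside
- driver: wooden-handled screwdriver lying beyond the press (bystander), origin on its underside
- block: the same block, origin at the centre of its underside
Not all that is in view belongs to the job. Of the things like the block, leave any that is green, pink or turquoise; of the rest the larger one is meant.

How it is judged:
On the way, in this order (a step that is already met when the one before it is completed fails the run):
1. the lever is raised to its upper stop and stays (value of joint lever above 1.25 rad), for 0.3 s.
2. the block is home against the back stop (value of joint lever above 1.25 rad and x of block_center in the frame of press above -0.004 m and z of block_center in the frame of press below 0.027 m and angle between the x axis of block_center and the x axis of press, either way round below 0.07 rad), for 0.2 s.
At the end, for the whole second after the job is handed in: The lever stands at its upper stop (joint above 1.25 rad) and at rest; the block lies flat on the bed (centre less than 4 mm above its rest height), within 4 mm of the back stop and within 0.07 rad of square to it, at rest (all of step 2 and velocity of joint lever between -0.05 and 0.05 rad/s and linear speed of block below 0.01 m/s); the robot touches nothing.
It fails at once if the block is lifted or tipped up off the bed by more than 10 mm (z of block_center in the frame of press above 0.033 m).
It fails at once if the block is tipped (angle between block_center's own z axis and vertical above 0.35 rad).
It fails at once if the jar, the die or the screwdriver is displaced by more than 30 mm (distance of any of die, jar, driver from where it was at the start of the episode above 0.03 m).
It also fails if it takes over 48 s, if anything falls off the work surface, if the arm or the gripper's body presses on something with over 40 N, if the wrist force passes 120 N, or if a joint passes its speed limit or range.

## Robot

A 6-joint arm with a two-finger parallel gripper is mounted at the origin on the work surface. World frame = base frame: x ahead of the robot, y to its left, z up, the work surface at z = 0. Lengths are in m, angles in rad, forces in N, time in s.
With the tool pointing down it reaches from about 0.425 to 0.95 m from the base axis. Payload 14.7 kg.
Tool frame: the origin (TCP) lies midway between the tips of the shut fingers; the grasp point (between the pads) lies 19 mm behind it; z points along the fingers, y is the line along which they close (so a half turn about z gives the same grasp; the last joint's range is limited). The gripper opens to 85 mm and grips with 20 to 120 N. Pads are 22 mm wide; open, the fingers measure 114 mm over their backs; the gripper's body (76 mm by 85 mm) begins 54 mm behind the grasp point. The pads swing forward as they close: fully open they stand 13 mm farther back than shut.
Start: joints at [1.059, 0.48, 1.596, -0, 1.065, -0.047], TCP at [0.291, 0.581, 0.231] pointing down, gripper open.
Joint ranges: [-2.75, 2.75], [-0.82, 2.05], [0.23, 2.67], [-1.56, 4.7], [0.09, 2.69], [-2.92, 2.92]. Speed limits (rad/s): [1.89, 1.89, 2.39, 3.01, 3.01, 3.01].

## Interface

Orientations are given as a unit quaternion [w, x, y, z].
In Python, from cell import bot, cams, readout gives the robot as it stands. The module is installed in compiled form; this text tells all that it offers. Calls block until the motion is done:
- bot.goto(position, orientation): joint-space move of the TCP to a pose.
- bot.line_to(position, rotation=None, v=0.15): straight line of the TCP; rotation=None keeps the orientation; v is the mean speed in m/s.
- bot.goto_joints(angles): joint-space move.
- bot.gripper_to(opening, f_grip=None): finger opening in m; f_grip is the grip in N (None keeps the last); returns when the fingers have stopped.
- bot.wait(seconds).
- bot.solve_ik(position, orientation): joint angles nearest the present ones, or None.
- cams.capture(name): name is "scene" or "top"; returns (picture, depth): 400x640x3 uint8, red, green, blue; 400x640 float32, m along the optical axis (not along the pixel's ray), 0 where there is no reading.
- cams.calibration(name): a dict with "mtx" (3x3 intrinsics, pixels), "R" (3x3) and "t" (3): a world point X has camera coordinates R X + t. Camera axes: x right, y down, z forward; pixel columns grow to the right and rows downward; lengths in m; the calibration is good to about 2 mm. A picture is of the moment at which its call begins. calibration takes no time and is no camera call.
A pose or a line that the arm cannot do raises bot.MotionError and nothing moves.
- bot.hand_in(): hands the job in; it is judged then, once.
Trained networks look in the newest picture that a camera, given by its name, has taken for a name from the list of things; names that differ only in an ending like _2 or _b are one class to them, and where a whole thing is asked for, a point or a joint stands for the part that bears it (a point fixed in the world has none). Each returns a list of dicts, best first, with "conf" (0 to 1); they miss things now and then, are a little off and sometimes report something else, mostly with a low value. They report only what shows in the picture. A call takes as long as a camera call. They do not tell look-alikes from the thing itself.
- cams.outline_of(camera, query): "mask" (400x640 bool, what is visible of it) and "box" ([left, top, right, bottom] in pixels, round what is visible of it).
Readings, each from a call of its own:
- readout.read_t(): time.
- readout.read_joints(): joint angles.
- readout.read_qd(): joint speeds.
- readout.read_joint_efforts(): joint torques, N m.
- readout.read_tool_pos(): TCP position.
- readout.read_tool_rot(): TCP orientation.
- readout.read_ft_force(): force on the tool from outside, world axes, zero at the start.
- readout.read_ft_torque(): the same for the moment, N m.
- readout.read_opening(): finger opening in m.
- readout.read_grasp_force(): force on a finger pad.
Only numpy, scipy, OpenCV 4.12 (cv2) and the standard library are available. Lean on these libraries where they do the work, as an engineer would, in place of code of your own. Each camera call takes 0.05 s, during which the arm holds its last target. There are 200 camera calls.

## Working session

There is one attempt and no reset: what is moved stays moved. The work goes in short steps, each a Python script; the robot and the scene stay as the last script left them, time stands still between calls to the robot, and variables do not carry over. Pictures are saved under pics/ and viewed, at most 10 in all, crops included, and the job is handed in when it is done.

```bash
mkdir -p pics; cat > h.py <<'E'
import numpy as np, cv2
from cell import bot, cams, readout
def pts(name, depth, mask):
    c=cams.calibration(name); K=np.array(c["mtx"]);R=np.array(c["R"]);t=np.array(c["t"])
    v,u=np.nonzero(mask&(depth>0)); z=depth[v,u]
    P=np.stack([(u-K[0,2])*z/K[0,0],(v-K[1,2])*z/K[1,1],z],1)
    return (P-t)@R, np.stack([u,v],1)
def proj(name,X):
    c=cams.calibration(name); K=np.array(c["mtx"]);p=(np.array(c["R"])@np.array(X)+np.array(c["t"]));p=K@p
    return p[:2]/p[2]
E
python3 - <<'E'
from h import *
for n in ("scene","top"):
    im,d=cams.capture(n); cv2.imwrite(f"pics/{n}0.png",im[:,:,::-1]); np.savez(f"{n}0.npz",im=im,d=d)
    print(n,np.round(cams.calibration(n)["t"],3))
    for q in ("press","block","crossbar","lever","jar","die","driver"):
        for o in cams.outline_of(n,q):
            P,_=pts(n,d,o["mask"]); 
            print(q,round(o["conf"],2),np.round(o["box"]),np.round(np.median(P,0),3) if len(P) else None, o["mask"].sum())
print(readout.read_t())
E
```

```text
scene [ 0.255 -0.202  1.272]
press 0.61 [271. 162. 427. 303.] [0.605 0.041 0.032] 9457
block 0.93 [289. 207. 330. 236.] [ 0.549 -0.094  0.03 ] 697
block 0.78 [196. 219. 237. 244.] [ 0.639 -0.261  0.015] 789
block 0.73 [237. 199. 263. 215.] [ 0.527 -0.245  0.01 ] 267
block 0.56 [315. 173. 340. 190.] [ 0.368 -0.124  0.015] 275
block 0.19 [280. 160. 415. 242.] [0.589 0.01  0.121] 2782
crossbar 0.76 [276. 166. 416. 245.] [0.59  0.01  0.122] 2592
lever 0.68 [280. 162. 416. 242.] [0.589 0.01  0.122] 2646
jar 0.65 [369. 187. 391. 223.] [0.449 0.022 0.04 ] 408
jar 0.45 [256. 252. 293. 293.] [ 0.698 -0.098  0.025] 1040
die 0.96 [254. 252. 296. 289.] [ 0.698 -0.098  0.025] 1051
driver 0.77 [234. 284. 328. 353.] [ 0.78  -0.079  0.021] 998
top [-0.012  0.597  1.109]
press 0.6 [236. 171. 376. 256.] [ 0.576 -0.002  0.019] 5975
block 0.84 [405. 223. 427. 245.] [ 0.521 -0.248  0.01 ] 330
block 0.83 [355. 290. 382. 318.] [ 0.365 -0.138  0.015] 705
block 0.73 [407. 172. 436. 205.] [ 0.63  -0.265  0.015] 696
block 0.71 [403. 272. 426. 299.] [ 0.407 -0.239  0.011] 388
block 0.7 [331. 211. 356. 242.] [ 0.536 -0.088  0.031] 265
crossbar 0.96 [242. 181. 368. 253.] [ 0.577 -0.017  0.124] 1597
lever 0.75 [240. 182. 365. 256.] [ 0.577 -0.017  0.124] 1594
jar 0.65 [281. 263. 304. 291.] [0.432 0.027 0.059] 476
jar 0.48 [238. 168. 378. 256.] [ 0.575 -0.004  0.018] 6266
jar 0.2 [333. 153. 361. 180.] [ 0.686 -0.102  0.025] 616
die 0.62 [333. 150. 362. 178.] [ 0.687 -0.101  0.025] 615
die 0.57 [239. 174. 380. 257.] [ 0.575 -0.004  0.018] 6244
die 0.5 [336. 212. 367. 244.] [ 0.536 -0.09   0.031] 297
driver 0.66 [282. 110. 364. 139.] [ 0.77  -0.084  0.022] 524
0.8
```

```bash
python3 - <<'E'
import cv2,numpy as np
a=cv2.imread("pics/scene0.png")[140:370,180:480]; b=cv2.imread("pics/top0.png")[100:330,210:460]
a=cv2.resize(a,None,fx=2.5,fy=2.5,interpolation=cv2.INTER_CUBIC); b=cv2.resize(b,None,fx=2.6,fy=2.6,interpolation=cv2.INTER_CUBIC)
cv2.imwrite("pics/a.png",a);cv2.imwrite("pics/b.png",b)
E
```

```text
(no output)
```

View pics/a.png

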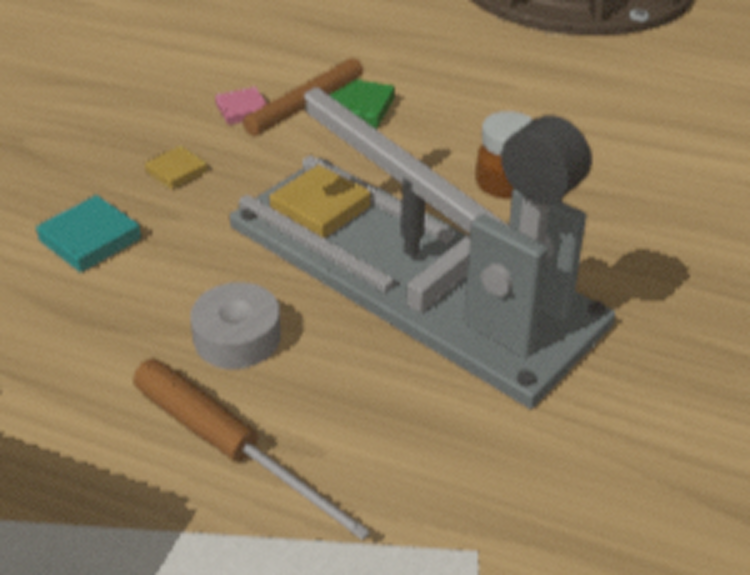

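View pics/b.png

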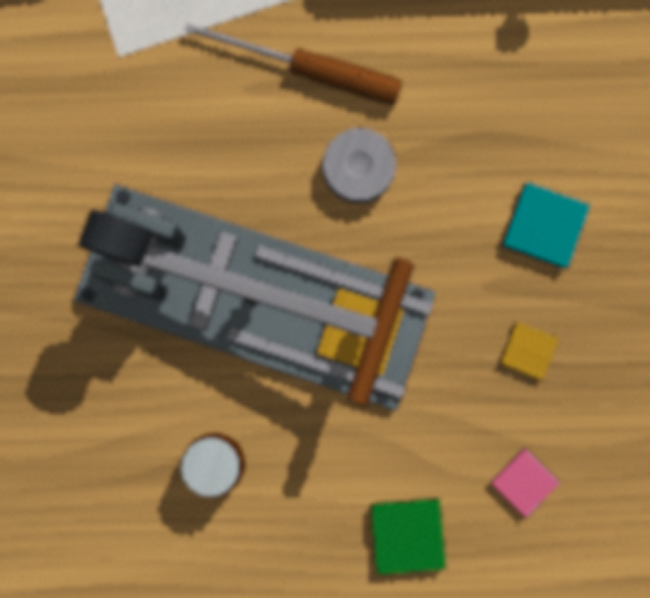

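Candidates for the block, as scene pixels:
- Yellow on the bed between the rails: (309,221)
- Small yellow on the table: (250,207)
- Turquoise: (216,231)
- Green: (327,181)
- Pink: about (276,181)

Green, pink and turquoise are excluded. The larger of the two yellow ones, (309,221) on the bed, is the one meant, and the crop confirms it. The jar is on the robot's side; the die and screwdriver are beyond the press.

```bash
python3 - <<'E'
from h import *
allp=[]
for n in ("scene","top"):
    z=np.load(f"{n}0.npz"); im,d=z["im"],z["d"]
    P,uv=pts(n,d,np.ones(d.shape,bool)); C=im[uv[:,1],uv[:,0]].astype(int)
    roi=(abs(P[:,0]-.575)<.15)&(abs(P[:,1]-.005)<.2)
    tb=roi&(abs(P[:,2])<.006); print(n,"table z",np.median(P[tb,2]),P[tb,2].std())
    sat=C.max(1)-C.min(1)
    bed=roi&(P[:,2]>.010)&(P[:,2]<.020)&(sat<28)
    m=np.zeros(d.shape,np.uint8); m[uv[bed,1],uv[bed,0]]=1
    m=cv2.morphologyEx(m,cv2.MORPH_OPEN,np.ones((2,2)))
    k,l,s,_=cv2.connectedComponentsWithStats(cv2.dilate(m,np.ones((7,7)))); L=1+np.argmax(s[1:,4])
    Q,_=pts(n,d,(l==L)&(m>0)); allp.append(Q)
    print(n,len(Q),np.median(Q[:,2]),cv2.minAreaRect((Q[:,:2]*1000).astype(np.float32)))
    yl=roi&(C[:,0]-C[:,2]>70)&(C[:,1]>C[:,0]*.62)&(P[:,2]>.024)&(P[:,2]<.037)
    B=P[yl]; print(" block",len(B),np.median(B[:,2]),cv2.minAreaRect((B[:,:2]*1000).astype(np.float32)))
    br=roi&(P[:,2]>.10)&(P[:,2]<.14)&(sat>40)
    B=P[br]; print(" bar",len(B),np.median(B[:,2]),B[:,2].max(),cv2.minAreaRect((B[:,:2]*1000).astype(np.float32)))
Q=np.vstack(allp); print("both",cv2.minAreaRect((Q[:,:2]*1000).astype(np.float32)))
E
```

```text
scene table z -0.000424438751430317 0.0011952481207281641
scene 3043 0.014469793188172887 ((572.3375244140625, -4.0943756103515625), (295.4207458496094, 122.24227905273438), 70.10113525390625)
 block 519 0.03044651475956008 ((500.16363525390625, -61.132110595703125), (75.67784118652344, 189.68128967285156), 48.327884674072266)
 bar 421 0.12532513724320163 0.13954420765296505 ((550.428466796875, -26.5845947265625), (213.5688018798828, 115.8311767578125), 83.60969543457031)
top table z -0.0004977510988835541 0.002132209669464125
top 2554 0.014761763819241883 ((579.8751220703125, 12.746337890625), (252.88365173339844, 107.99386596679688), 69.96833801269531)
 block 318 0.030516523831669105 ((496.80718994140625, -55.847877502441406), (73.65299224853516, 196.17672729492188), 44.69791793823242)
 bar 482 0.12661346460895045 0.13331874388906972 ((542.4625244140625, -97.19403839111328), (48.82889175415039, 119.65270233154297), 70.05707550048828)
both ((572.3375244140625, -4.0943756103515625), (295.4207458496094, 122.24227905273438), 70.10113525390625)
```

```bash
python3 - <<'E'
from h import *
e=np.array([np.cos(np.radians(70)),np.sin(np.radians(70))]);f=np.array([-e[1],e[0]]); o=np.array([.572,-.004])
for n in ("scene","top"):
    z=np.load(f"{n}0.npz"); im,d=z["im"],z["d"]
    P,uv=pts(n,d,np.ones(d.shape,bool)); C=im[uv[:,1],uv[:,0]].astype(int); sat=C.max(1)-C.min(1)
    X=(P[:,:2]-o)@e; Y=(P[:,:2]-o)@f
    roi=(abs(X)<.17)&(abs(Y)<.075)
    bed=roi&(P[:,2]>.010)&(P[:,2]<.020)&(sat<28)
    print(n,"bed X pct",np.round(np.percentile(X[bed],[.3,1,99,99.7]),4),"Y",np.round(np.percentile(Y[bed],[.5,1,2,98,99,99.5]),4))
    # long edges: min/max Y in X bins
    for s in (1,-1):
        xs,ys=[],[]
        for x in np.arange(-.14,.14,.01):
            k=bed&(abs(X-x)<.005)
            if k.sum()>8: xs.append(x); ys.append((np.sort(s*Y[k])[-3])*s)
        xs,ys=np.array(xs),np.array(ys); k=abs(ys)>.045; 
        if k.sum()>4: p=np.polyfit(xs[k],ys[k],1); print("  edge",s,k.sum(),np.round(p,4),np.round(np.std(ys[k]-np.polyval(p,xs[k])),4))
    yl=roi&(X<-.03)&(C[:,0]-C[:,2]>70)&(C[:,1]>C[:,0]*.62)&(P[:,2]>.027)&(P[:,2]<.034)
    B=np.stack([X[yl],Y[yl]],1)*1000; print("  block",len(B),cv2.minAreaRect(B.astype(np.float32)))
    br=(abs(X+.11)<.03)&(abs(Y)<.075)&(P[:,2]>.115)&(sat>40)
    B=np.stack([X[br],Y[br]],1)*1000; print("  bar",len(B),P[br,2].max(),np.round(np.percentile(B,[2,50,98],axis=0)),cv2.minAreaRect(B.astype(np.float32)))
    cw=(abs(X-.08)<.06)&(abs(Y)<.06)&(P[:,2]>.14); print("  cw Y",np.round(np.percentile(Y[cw],[2,50,98]),4))
    st=roi&(abs(X-.04)<.02)&(P[:,2]>.032)&(P[:,2]<.042); print("  stop",st.sum(),np.round(np.percentile(X[st],[5,95]),4),np.round(np.percentile(Y[st],[2,98]),4))
E
```

```text
scene bed X pct [-0.1508 -0.1487  0.147   0.1474] Y [-0.0606 -0.0604 -0.06    0.0465  0.0476  0.0483]
  edge 1 18 [-0.0405  0.0406] 0.0211
  edge -1 29 [-0.0002 -0.06  ] 0.0003
  block 476 ((-99.30902862548828, -4.845378875732422), (59.50455093383789, 63.09862518310547), 0.5787061452865601)
  bar 394 0.12997337592624672 [[-118.  -65.]
 [-108.  -21.]
 [-104.   51.]] ((-111.1235580444336, -6.288124084472656), (119.33602905273438, 17.571025848388672), 89.86848449707031)
  cw Y [-0.0206 -0.0184  0.0082]
  stop 214 [0.0285 0.0413] [-0.0483  0.0206]
top bed X pct [-0.151  -0.1499  0.1441  0.1458] Y [-0.0564 -0.0562 -0.0556  0.0498  0.0504  0.0507]
  edge 1 28 [0.0009 0.0495] 0.0006
  edge -1 28 [ 0.0006 -0.0552] 0.0007
  block 271 ((-100.38067626953125, -2.6515064239501953), (57.93352508544922, 59.00355529785156), 0.13429616391658783)
  bar 479 0.13331874388906972 [[-122.  -61.]
 [-113.   -4.]
 [-103.   54.]] ((-101.92536926269531, -4.122318267822266), (40.330509185791016, 119.65267944335938), 0.05708189681172371)
  cw Y [-0.0183 -0.0031  0.011 ]
  stop 189 [0.0272 0.0402] [-0.0453  0.0377]
```

```bash
cat >> h.py <<'E'
from scipy.spatial.transform import Rotation as Ro
TH=np.radians(70.0)
e=np.array([np.cos(TH),np.sin(TH),0]);f=np.array([-e[1],e[0],0]);zz=np.array([0,0,1.])
O=np.array([.572,-.004,0])-.0015*e-.0042*f
def W(x,y,z): return O+x*e+y*f+z*zz
def quat(y,z):
    x=np.cross(y,z); return np.roll(Ro.from_matrix(np.stack([x,y,z],1)).as_quat(),1)
def bar(q,yo=.035): a=.21+q; return W(.1-.215*np.cos(a),yo,.075+.215*np.sin(a))
def best(p,qs):
    js=[(bot.solve_ik(p,q),q) for q in qs]; js=[(np.abs(j).max() if 0 else abs(j[5]),tuple(q)) for j,q in js if j is not None]
    return np.array(min(js)[1])
E
python3 - <<'E'
from h import *
G=np.array([0,0,-.019])
q=best(bar(0)+[0,0,.1],[quat(e,-zz),quat(-e,-zz)])
print(bot.solve_ik(bar(0)+[0,0,.16],q),bot.solve_ik(bar(1.4)+[0,0,.1],q))
bot.goto(bar(0)+G+[0,0,.16],q)
bot.line_to(bar(0)+G,v=.12)
print(readout.read_ft_force(),readout.read_tool_pos(),bar(0)+G)
bot.gripper_to(.0,f_grip=30)
print(readout.read_opening(),readout.read_grasp_force(),readout.read_ft_force(),readout.read_t())
im,d=cams.capture("scene"); cv2.imwrite("pics/c.png",cv2.resize(im[100:320,180:480,::-1],None,fx=2.5,fy=2.5))
E
```

```text
[-2.51641644e-01  2.39063416e-01  1.84292014e+00 -4.44089210e-16
  1.05960909e+00 -1.47337212e+00] [ 1.31137828e-01  2.74798456e-01  1.52006327e+00 -4.44089210e-16
  1.34673093e+00 -1.09059265e+00]
[0.05926065 0.39923244 0.20124758] [ 0.50524581 -0.09859751  0.10138326] [ 0.5048276  -0.09850147  0.10081888]
0.01715810198532392 29.570812582969666 [ -5.42502926 -12.91718126   5.91815561] 5.4417
```

View pics/c.png

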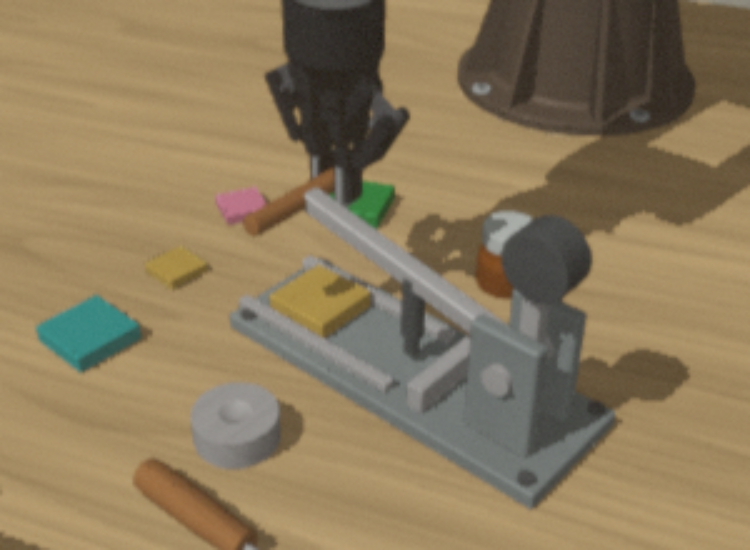

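The fingers hold the crossbar's robot-side end (crop about (340,180)); the block is untouched. Next I move it along the arc.

```bash
python3 - <<'E'
from h import *
G=np.array([0,0,-.019])
for q in np.linspace(.1,1.38,14):
    bot.line_to(bar(q)+G,v=.1)
    F=readout.read_ft_force(); print(round(q,2),np.round(F,1),round(readout.read_opening(),4))
    if np.linalg.norm(F)>50 : break
print(readout.read_t())
im,d=cams.capture("scene"); cv2.imwrite("pics/d.png",cv2.resize(im[40:300,180:480,::-1],None,fx=2.2,fy=2.2))
E
```

```text
0.1 [ -5.1 -15.2   3. ] 0.0171
0.2 [ -6.3 -19.1   7. ] 0.0168
0.3 [ -9.6 -23.3  11.3] 0.0169
0.4 [-13.  -27.8  18.2] 0.017
0.49 [-17.4 -32.3  27.3] 0.0168
0.59 [-16.1 -29.1  33.2] 0.0169
0.69 [-12.7 -22.3  30.9] 0.0168
0.79 [-10.9 -15.7  27.1] 0.017
0.89 [-5.7 -9.8 19.1] 0.0172
0.99 [-2.6 -4.3 13.9] 0.0169
1.08 [-0.6 -3.8 10.8] 0.017
1.18 [ 2.4 -0.4  5.2] 0.0168
1.28 [ 3.1 -1.3  6.4] 0.0169
1.38 [ 4.6 -0.9  3.2] 0.0171
10.5167
```

View pics/d.png

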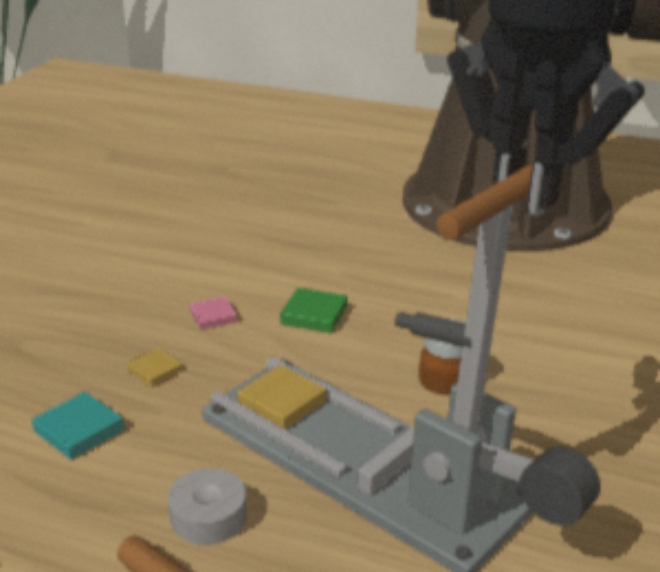

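The lever is upright at its stop and the block hasn't moved. Release, back off, and push the block.

```bash
python3 - <<'E'
from h import *
p=np.array(readout.read_tool_pos())
bot.gripper_to(.06); bot.line_to(p+[0,0,.10],v=.15)
t=np.radians(15); zt=np.sin(t)*e-np.cos(t)*zz
P0=W(-.185,0,.30)
qs=[q for q in (quat(f,zt),quat(-f,zt))]
q=best(P0,qs)
for x,z in ((-.185,.02),(-.04,.02)): print(np.round(bot.solve_ik(W(x,0,z),q),2))
bot.goto(P0,q); bot.gripper_to(.024)
print(readout.read_opening(),readout.read_t())
for n in("scene","top"):
    im,d=cams.capture(n)
    P,uv=pts(n,d,np.ones(d.shape,bool)); C=im[uv[:,1],uv[:,0]].astype(int)
    X=(P-O)@e;Y=(P-O)@f
    k=(abs(X+.1)<.06)&(abs(Y)<.045)&(C[:,0]-C[:,2]>60)&(C[:,1]>C[:,0]*.62)&(P[:,2]>.026)&(P[:,2]<.035)
    print(n,k.sum(),cv2.minAreaRect((np.stack([X[k],Y[k]],1)*1000).astype(np.float32)))
    for a in (.2,.3): # raised lever check
        kk=(abs(Y)<.07)&(P[:,2]>.2)&(P[:,2]<.31)&(X>.03)&(X<.2)
    print(" bar", kk.sum(),np.round(np.median(X[kk]),3) if kk.sum() else 0)
    if n=="scene": cv2.imwrite("pics/e.png",cv2.resize(im[40:300,180:480,::-1],None,fx=2.2,fy=2.2))
E
```

```text
[-0.57  0.67  1.98  0.46  0.6  -0.62]
[-0.31  0.66  2.    0.53  0.53 -0.42]
0.0241808680552646 13.4667
scene 552 ((-98.4632797241211, -0.7439994812011719), (62.354129791259766, 60.41148376464844), 89.78363037109375)
 bar 1333 0.112
top 690 ((-99.55012512207031, 1.1347637176513672), (59.27901077270508, 59.74097442626953), 0.13125455379486084)
 bar 792 0.104
```

View pics/e.png

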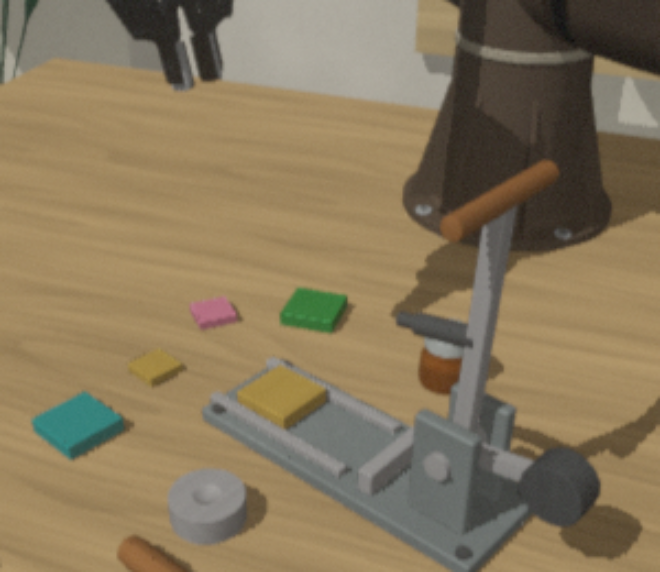

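The lever stays up by itself, and the block is still square at press x ≈ -99 mm. Now the push.

```bash
python3 - <<'E'
from h import *
Z=.021
bot.line_to(W(-.185,0,.08),v=.25); bot.line_to(W(-.172,0,Z),v=.1)
f0=np.array(readout.read_ft_force()); print("f0",np.round(f0,1))
bot.line_to(W(-.06,0,Z),v=.05)
F=np.array(readout.read_ft_force())-f0; print(np.round([F@e,F@f,F[2]],1))
for x in np.arange(-.057,-.025,.0025):
    bot.line_to(W(x,0,Z),v=.03)
    F=np.array(readout.read_ft_force())-f0; r=np.array(readout.read_tool_pos())-O
    print(round(x,4),np.round([F@e,F@f,F[2]],1),round(r@e,4),round(r[2],4))
    if F@e<-14 or abs(F@f)>25: break
print(readout.read_t())
im,d=cams.capture("scene"); cv2.imwrite("pics/f.png",cv2.resize(im[100:300,230:480,::-1],None,fx=2.8,fy=2.8))
E
```

```text
f0 [ 0.3 -0.2 -0.2]
[-0.5  0.6 -0.5]
-0.057 [ 0.1  1.3 -0.1] -0.0568 0.021
-0.0545 [-0.1 -0.4 -0.1] -0.0543 0.021
-0.052 [ 0.4  0.7 -0.7] -0.0518 0.021
-0.0495 [-0.6 -0.3  0.4] -0.0493 0.021
-0.047 [-0.1  0.3 -0.6] -0.0468 0.021
-0.0445 [0.3 0.4 1. ] -0.0443 0.021
-0.042 [-0.1  0.4  0.7] -0.0418 0.021
-0.0395 [-14.9   3.2   3.5] -0.0404 0.0209
19.7417
```

View pics/f.png

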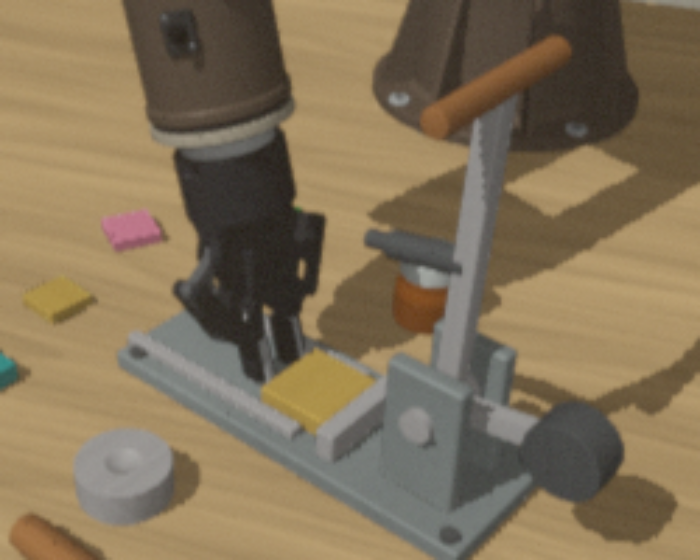

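The block sits flush against the back stop, and contact came where I expected it. I'll back off, verify and hand in.

```bash
python3 - <<'E'
from h import *
bot.line_to(W(-.10,0,.021),v=.08); bot.line_to(W(-.17,0,.25),v=.2); bot.wait(.5)
ok=[]
for n in("scene","top"):
    im,d=cams.capture(n)
    P,uv=pts(n,d,np.ones(d.shape,bool)); C=im[uv[:,1],uv[:,0]].astype(int)
    X=(P-O)@e;Y=(P-O)@f
    k=(abs(X)<.06)&(abs(Y)<.045)&(C[:,0]-C[:,2]>60)&(C[:,1]>C[:,0]*.62)&(P[:,2]>.026)&(P[:,2]<.035)
    r=cv2.minAreaRect((np.stack([X[k],Y[k]],1)*1000).astype(np.float32)); print(n,k.sum(),r)
    kk=(abs(Y)<.07)&(P[:,2]>.2)&(P[:,2]<.31)&(X>.03)&(X<.2); print(" bar",kk.sum(),np.median(X[kk]))
    if n=="top": cv2.imwrite("pics/g.png",cv2.resize(im[130:290,210:400,::-1],None,fx=3.5,fy=3.5))
print(readout.read_t())
E
```

```text
scene 590 ((-3.157808303833008, -0.6948623657226562), (62.197998046875, 54.60436248779297), 89.9485855102539)
 bar 1333 0.11175932903112626
top 676 ((-1.2330398559570312, 1.1117229461669922), (59.50480651855469, 59.12007141113281), 0.3399013578891754)
 bar 791 0.10406935140803467
22.65
```

View pics/g.png

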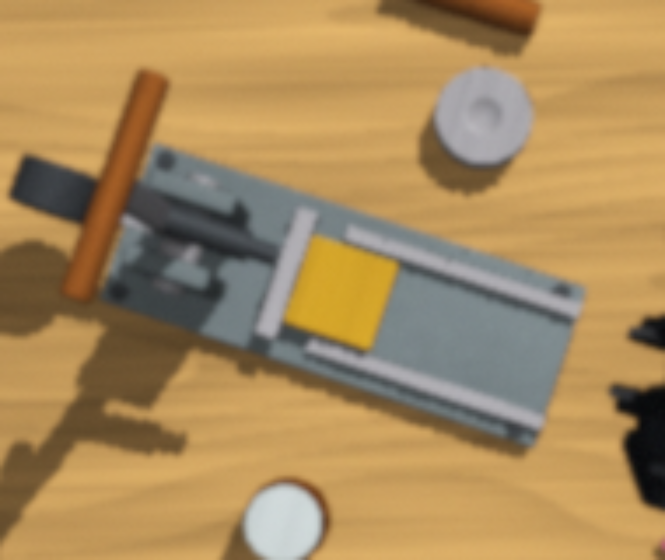

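The block sits flush and square against the stop (crop (340,293)), the lever is upright, and the arm is clear of everything.

```bash
python3 -c "
from cell import bot
print(bot.hand_in())"
```

```text
the job is handed in; nothing more can be done
None
```

The lever stands raised on its upper stop, the brass block is home and square against the back stop, the jar, die and screwdriver were not touched, and the job is handed in (the hand-in call gave no verdict).

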